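# Unstopper the vessel and hold the probe in its guide hole

## Task

Pull the blue stopper out of the guide hole in the glass vessel's cover and put it back, fully home, in its own blue storage slot. Then take the orange-handled probe out of its stand and lower its rod through that guide hole without ever touching the vessel, cover or collar with it, until the yellow band on the rod is level with the top of the black collar, and finish there still holding the probe still, upright and centred in the hole. Leave the red stopper, the amber bottle and the beaker where they are.

Things in the scene. Friction and masses are not known exactly. Their poses are not given: they have to be found in the camera images.
- vessel: Fixed clear glass vessel, 106 mm across, with a white round cover (top at 89 mm) and in its middle a black guide collar, 39 mm across, standing up to 95 mm. The upright guide hole through the collar is 22 mm wide and 22 mm deep; below it the vessel is empty down to 6 mm above the bench. Origin: centre of its underside on the bench.
- guide_mouth (a point): Centre of the guide hole at the top face of the black collar, 95 mm above the bench.
- stopper_blue: Loose blue stopper, 50 g, round, 60 mm high, at the start seated in the guide hole. Origin: centre of its lower end; z along its axis to the knob. Stem 18 mm thick from 14 to 20 mm height, tapering to 12 mm at the lower end; flange 34 mm across from 20 to 25 mm height (rests on the collar or slot); round knob 22 mm across from 25 to 60 mm height.
- slot_blue: Blue storage slot, one of three equal round rings in a row on a silver-white metal rack plate 12 mm thick: outside 50 mm, hole 22 mm wide, 26 mm high, open above. The three slots trade places from start to start. Fixed. Origin: centre of its underside on the rack plate; z up. A stopper is home when its flange rests on the ring: its origin is then 6 mm above this origin.
- slot_yellow: Yellow storage slot, same shape and origin as the blue one, empty; not for the blue stopper.
- slot_red: Red storage slot, same shape and origin, holding the red stopper.
- stopper_red: Loose red stopper, same shape as the blue one, standing in the red slot. Leave alone.
- stand: Fixed parking stand of the probe: grey base 90 x 75 x 12 mm with an aluminium tube 40 mm across whose top is 105 mm above the bench; the upright hole in the tube is 12 mm wide. Origin: centre of its underside on the bench.
- probe: Loose probe, 140 g, hanging upright in the stand by its flange, rod down. Origin: the tip (lower end) of the rod, on its axis; z up along the rod. Steel rod 8 mm thick, 90 mm long; yellow band on the rod from 54 to 66 mm above the tip; black round flange 32 mm across from 90 to 96 mm; orange block handle from 96 to 146 mm, 40 mm along the probe's x and 24 mm along its y (grip across the 24 mm).
- probe_tip (a point): Lower end of the rod, on its axis (same point as the probe's origin).
- probe_band (a point): Middle of the yellow band, on the rod's axis, 60 mm above the tip.
- bottle: Loose amber bottle with blue cap, 60 mm across, 130 mm high. Origin: centre of its underside. Leave alone.
- beaker: Loose glass beaker, 60 mm across, 65 mm high. Origin: centre of its underside. Leave alone.
Mind the look-alikes: they are no part of the job. Leave any green or turquoise look-alike of the stopper_blue alone.

How it is judged (in metres and radians):
On the way, in this order (a step that is already met when the one before it is completed fails the run):
1. the blue stopper is fully out of the guide hole (z of stopper_blue in the frame of guide_mouth above 0.005 m), for 0.1 s.
2. the blue stopper sits fully home in the blue slot, released (horizontal distance between stopper_blue and slot_blue below 0.004 m and z of stopper_blue in the frame of slot_blue between 0.002 and 0.01 m and angle between stopper_blue's own z axis and vertical below 0.12 rad and contact force between stopper_blue and the fingers below 0.05 N), for 0.3 s.
3. the probe is out of its stand, tip higher than the collar (z of probe_tip in the frame of guide_mouth above 0.003 m), for 0.1 s.
At the end, for the whole second after the job is handed in: Blue stopper home and released in the blue slot (4 mm, 0.12 rad). Probe gripped, still, within 0.06 rad of upright, clear of the vessel; middle of its yellow band within 7 mm in height of the collar top and 4 mm of the hole axis, tip within 5 mm of that axis (all of step 2 and horizontal distance between probe_band and guide_mouth below 0.004 m and horizontal distance between probe_tip and guide_mouth below 0.005 m and z of probe_band in the frame of guide_mouth between -0.007 and 0.007 m and angle between probe's own z axis and vertical below 0.06 rad and linear speed of probe below 0.015 m/s and contact force between probe and the fingers above 1 N and contact force between probe and vessel below 0.1 N); the arm keeps its last pose, push and grip.
It fails at once if the probe touches the vessel, its cover or collar (contact force between probe and vessel above 0.3 N).
It fails at once if the red stopper is moved by more than 20 mm (distance of stopper_red from where it was at the start of the episode above 0.02 m).
It fails at once if the amber bottle is moved by more than 20 mm (distance of bottle from where it was at the start of the episode above 0.02 m).
It fails at once if the beaker is moved by more than 20 mm (distance of beaker from where it was at the start of the episode above 0.02 m).
It also fails if it takes over 64 s, if anything falls off the work surface, if the arm or the gripper's body presses on something with over 40 N, if the wrist force passes 120 N, or if a joint passes its speed limit or range.

## Robot

A 6-joint arm with a two-finger parallel gripper is mounted at the origin on the work surface. World frame = base frame: x ahead of the robot, y to its left, z up, the work surface at z = 0. Lengths are in mm, angles in rad, forces in N, time in s.
With the tool pointing down it reaches from about 400 to 925 mm from the base axis. Payload 12.5 kg.
Tool frame: the origin (TCP) lies midway between the tips of the shut fingers; the grasp point (between the pads) lies 19 mm behind it (env.pinch_z is the z of the grasp point in the tool frame, in mm); z points along the fingers, y is the line along which they close (so a half turn about z gives the same grasp; the last joint's range is limited). The gripper opens to 95 mm and grips with 3 to 60 N. Pads are 20 mm wide; open, the fingers measure 119 mm over their backs; the gripper's body (75 mm by 180 mm) begins 59 mm behind the grasp point.
Start: joints at [1.127, 0.491, 1.559, -0, 1.092, -0.106], TCP at [207.117, 589.703, 214.661] pointing down, gripper open.
Joint ranges: [-3.1, 3.1], [-0.84, 2.19], [0.05, 2.79], [-1.13, 4.28], [0.06, 2.93], [-2.69, 2.69]. Speed limits (rad/s): [2.22, 2.22, 2.79, 3.14, 3.14, 3.14].

## Interface

Orientations are given as [roll, pitch, yaw] about the fixed x, y, z axes, in that order (R = Rz(yaw) Ry(pitch) Rx(roll)).
In Python, from cell import env, eyes gives the robot as it stands.
- The arm moves only by the shell command python3 -m inch 'ROWS'. ROWS is JSON, a list of rows, each a list of 3 entries, a list of its own where there are three numbers: the shift along the tool's x, y, z in units of 60 mm (1.0 is 60 mm), then the turn about the tool's z in units of 5 degrees (1.0 is 5 degrees), then the closure, from -1 (fully open) to 1 (shut). In form: [[[tx, ty, tz], turn, claw], ...]. A call has exactly 10 rows; each row shifts and turns the commanded pose from where the row before left it, along the tool's axes as they then stand; what a row does not reach is not made up. A row lasts 1/8 s, in which the tool goes at most 62.5 mm and 10.7 degrees, less where a joint would pass 70% of its speed; a pose out of reach is approached as far as the arm can. A call is refused whole if a number of a shift passes 1 or a number of a turn 1, either way. A call with a gripper value outside its range is refused whole. The fingers move at their own pace and stop on an object; the grip force is fixed at half the most. Time passes only in rows, so rows that do not move let the fingers close, or fill a call up. It gives the time, the measured TCP pose, the force, the opening and the grip force at its end, in the units of the state.
- env.state(): the state, without advancing time (a new reading comes with each control period).
- eyes.read_camera(name): name is "scene" or "top"; returns a dict with "pixels" (400x640x3 uint8, red, green, blue), "fx", "fy", "cx", "cy" (pixels), "extrinsics" (4x4, takes a point from world to camera coordinates). Camera axes: x right, y down, z forward; pixel columns grow to the right and rows downward; lengths in mm; the calibration is good to about 2 mm. A picture is of the moment at which its call begins. There is no depth.
- env.job_done(): hands the job in; it is judged then, once.
Trained networks look in a picture, given as the dict that the camera call returned (one of the last four; its "shot" number tells which), for a name from the list of things; names that differ only in an ending like _2 or _b are one class to them, and where a whole thing is asked for, a point or a joint stands for the part that bears it (a point fixed in the world has none). Each returns a list of dicts, best first, with "score" (0 to 1); they miss things now and then, are a little off and sometimes report something else, mostly with a low value. They report only what shows in the picture. A call takes as long as a camera call. They do not tell look-alikes from the thing itself.
- eyes.boxes_of(name, picture): "centre" ([row, column] in pixels, amid what is visible of it).
- eyes.cut_out(name, picture): "mask" (400x640 bool, what is visible of it) and "centre" ([row, column] in pixels, amid what is visible of it).
- eyes.spot_point(name, picture): "centre" ([row, column] in pixels: a listed point, or the origin of a listed thing).
The state is a dict: "t": time; "joints": joint angles; "qvel": joint speeds; "tau": joint torques, N m; "eef_pos": TCP position; "tcp_rot": TCP orientation; "ft_force": force on the tool from outside, world axes, zero at the start; "moment": the same for the moment, N m; "opening": opening from 0.0 (shut) to 1.0 (fully open); "grip_force": force on a finger pad.
Only numpy, scipy, OpenCV 4.12 (cv2) and the standard library are available. Lean on these libraries where they do the work, as an engineer would, in place of code of your own. Each camera call takes 0.05 s, during which the arm holds its last target. There are 200 camera calls.

## Working session

There is one attempt and no reset: what is moved stays moved. The work goes in short steps, Python scripts to look and compute and a shell command to move; the robot and the scene stay as the last step left them, time stands still between calls to the robot, and variables do not carry over. Pictures are saved under pics/ and viewed, at most 10 in all, crops included, and the job is handed in when it is done.

```bash
ls; mkdir -p pics; cat > h.py <<'E'
import numpy as np, cv2
from cell import env, eyes
def ray(p,rc):
    E=np.array(p["extrinsics"]);R,t=E[:3,:3],E[:3,3]
    d=R.T@np.array([(rc[1]-p["cx"])/p["fx"],(rc[0]-p["cy"])/p["fy"],1]);return -R.T@t,d
def onz(p,rc,z):
    o,d=ray(p,rc);return (o+d*(z-o[2])/d[2]).round(1)
def proj(p,X):
    E=np.array(p["extrinsics"]);c=E[:3,:3]@np.array(X)+E[:3,3]
    return [round(p["fy"]*c[1]/c[2]+p["cy"],1),round(p["fx"]*c[0]/c[2]+p["cx"],1)]
def tri(a,ra,b,rb):
    o1,d1=ray(a,ra);o2,d2=ray(b,rb)
    s=np.linalg.lstsq(np.c_[d1,-d2],o2-o1,rcond=None)[0]
    x,y=o1+s[0]*d1,o2+s[1]*d2;return ((x+y)/2).round(1),round(float(np.linalg.norm(x-y)),1)
def save(p,n,crop=None,k=1):
    i=p["pixels"][...,::-1]
    if crop: i=i[crop[0]:crop[1],crop[2]:crop[3]]
    cv2.imwrite("pics/"+n,cv2.resize(i,None,fx=k,fy=k,interpolation=cv2.INTER_CUBIC))
E
python3 - <<'E'
from h import *
a=eyes.read_camera("scene");b=eyes.read_camera("top")
save(a,"s0.png");save(b,"t0.png")
for p in(a,b):
    print(ray(p,[200,320]),p["fx"])
for n in["guide_mouth","vessel","stopper_blue","slot_blue","slot_yellow","slot_red","stopper_red","stand","probe","probe_band","bottle","beaker"]:
    A=eyes.spot_point(n,a);B=eyes.spot_point(n,b)
    f=lambda L:[(np.round(x["centre"],1).tolist(),round(x["score"],2)) for x in L[:3]]
    print(n,f(A),f(B),tri(a,A[0]["centre"],b,B[0]["centre"]) if A and B else"")
s=env.state();print(s["eef_pos"],s["tcp_rot"],s["opening"],env.pinch_z)
E
```

```text
pics
(array([1216.90029843, -281.88202307,  556.3766444 ]), array([-0.7637744 ,  0.35585563, -0.53870608])) 428.70187672530477
(array([4.00343603e+02, 1.46308873e-01, 9.65861946e+02]), array([ 0.19337279,  0.00288771, -0.98112813])) 412.9712783608971
guide_mouth [([207.7, 274.0], 0.91), ([212.8, 173.3], 0.41)] [([210.3, 354.4], 0.63)] (array([550.8, -70.6,  94.2]), 1.2)
vessel [([245.4, 273.3], 0.64)] [([217.2, 351.7], 0.58)] (array([549.5, -74. ,   1. ]), 3.4)
stopper_blue [([223.5, 245.5], 0.78), ([233.4, 319.5], 0.69), ([278.0, 298.9], 0.69)] [([259.5, 366.2], 0.66), ([171.9, 347.3], 0.58), ([261.8, 198.4], 0.57)] (array([ 451.5, -105.9,    1.1]), 0.4)
slot_blue [([216.5, 445.8], 0.69)] [([186.6, 189.8], 0.81)] (array([616.7, 311.5,   9. ]), 2.6)
slot_yellow [([180.9, 394.8], 0.76)] [([260.3, 195.6], 0.97)] (array([444.3, 285. ,  15.4]), 1.1)
slot_red [([197.5, 419.8], 0.81), ([182.2, 391.7], 0.72)] [([225.8, 193.1], 0.78)] (array([525.5, 301.2,   8.1]), 6.2)
stopper_red [([195.9, 417.5], 0.55)] [([224.9, 193.9], 0.69)] (array([525.8, 295.6,  14.8]), 2.3)
stand [([245.7, 177.7], 0.86)] [([252.5, 432.2], 0.76)] (array([ 469.9, -257.3,    1.1]), 3.8)
probe [] [([253.2, 430.6], 0.61)] 
probe_band [([216.1, 172.8], 0.84), ([215.8, 444.8], 0.67)] [([253.2, 440.1], 0.87)] (array([ 463.8, -254.8,   70.7]), 5.2)
bottle [([273.3, 400.7], 0.83)] [([145.2, 276.4], 0.91)] (array([727. , 114.1,   2. ]), 6.2)
beaker [([199.9, 269.8], 0.69)] [([286.8, 331.7], 0.6), ([258.7, 197.8], 0.17)] (array([388.5, -26.9,   6. ]), 1.5)
[207.11668088 589.71118062 214.65037705] [ 3.14149386e+00 -5.90137012e-07  2.80380674e+00] 0.9978030286506068 -18.8
```

View pics/s0.png

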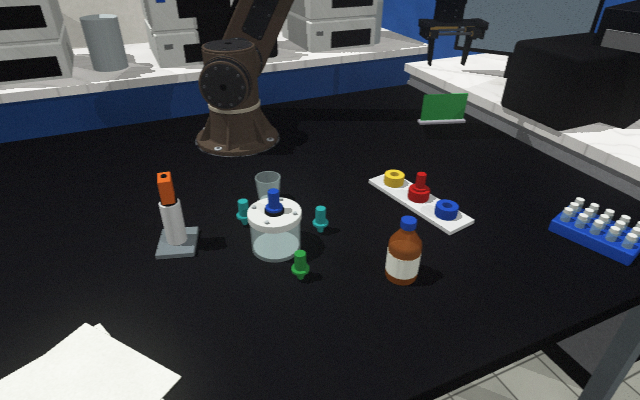

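View pics/t0.png

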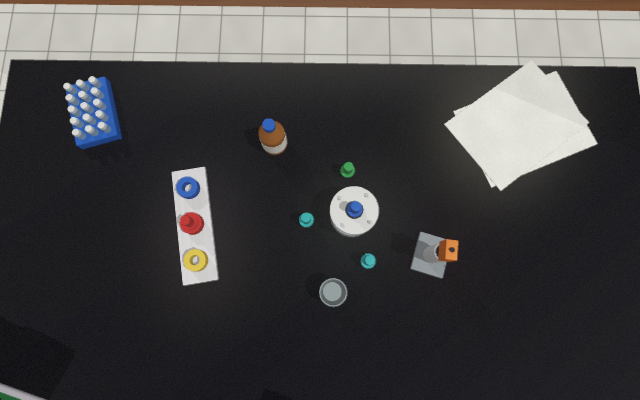

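The vessel stopper is the dark-blue one: scene (200,273), top (209,354). The look-alikes are turquoise at scene (210,243) and (218,320), and green at (263,300); in the top view they are at (261,368), (219,306) and (170,347). The blue slot is at scene (209,446), top (187,188). The blue tube rack and the bottle cap are also blue. Next I'll take one close crop and do silhouette fits.

```bash
cat >> h.py <<'E'
from scipy.optimize import minimize
HUE={"blue":(108,130,110),"orange":(5,14,150),"red":(0,4,120),"yellow":(20,32,120)}
def cmask(p,col,c,w=40):
    lo,hi,s=HUE[col];h=cv2.cvtColor(p["pixels"],cv2.COLOR_RGB2HSV)
    m=cv2.inRange(h,(lo,s,40),(hi,255,255));o=np.zeros_like(m);r,cc=int(c[0]),int(c[1])
    o[r-w:r+w,cc-w:cc+w]=m[r-w:r+w,cc-w:cc+w]
    n,l,st,_=cv2.connectedComponentsWithStats(o)
    if n<2:return o
    o=np.uint8(l==1+np.argmax(st[1:,4]))*255
    cs=cv2.findContours(o,cv2.RETR_EXTERNAL,cv2.CHAIN_APPROX_NONE)[0];cv2.drawContours(o,cs,-1,255,-1);return o
def rings(x,y,segs):  # segs (z0,z1,r)
    a=np.linspace(0,2*np.pi,40)
    return [np.array([[x+r*np.cos(t),y+r*np.sin(t),z] for z in(z0,z1) for t in a]) for z0,z1,r in segs]
def block(x,y,yaw,z0,z1,lx=20,ly=12):
    c,s=np.cos(yaw),np.sin(yaw)
    return [np.array([[x+c*u-s*v,y+s*u+c*v,z] for z in(z0,z1) for u in(-lx,lx) for v in(-ly,ly)])]
def sil(p,hulls):
    K=8;m=np.zeros((400,640),np.uint8);big=np.zeros((400*1,640),np.float32)
    for H in hulls:
        q=np.array([proj(p,X)[::-1] for X in H],np.float32)
        cv2.fillConvexPoly(m,np.int32(np.round(cv2.convexHull(q)*16)),255,cv2.LINE_AA,4)
    return m
def fit(views,model,x0,step=6):
    f=lambda v:sum(np.abs(cv2.GaussianBlur(sil(p,model(*v)),(0,0),1).astype(float)-cv2.GaussianBlur(m,(0,0),1)).sum()/(m.sum()+1) for p,m in views)
    S=np.vstack([x0]+[np.array(x0)+np.eye(len(x0))[i]*(step if i<2 else .3) for i in range(len(x0))])
    r=minimize(f,x0,method="Nelder-Mead",options=dict(initial_simplex=S,xatol=.05,fatol=1e-4));return r.x.round(2),round(r.fun,3)
E
cat > m.py <<'E'
from h import *
a=eyes.read_camera("scene");b=eyes.read_camera("top")
def both(n,col,model,x0,ca,cb,**k):
    A,B=cmask(a,col,ca,**k),cmask(b,col,cb,**k)
    print(n,(A>0).sum(),(B>0).sum(),"both",fit([(a,A),(b,B)],model,x0),"scene",fit([(a,A)],model,x0),"top",fit([(b,B)],model,x0))
both("stopper","blue",lambda x,y:rings(x,y,[(95,100,17),(100,135,11)]),[551,-71],(198,273),(209,354),w=25)
both("slotblue","blue",lambda x,y:rings(x,y,[(12,38,25)]),[617,311],(209,446),(187,188),w=20)
both("slotyellow","yellow",lambda x,y:rings(x,y,[(12,38,25)]),[444,285],(178,394),(260,195),w=20)
for yw in(0.,1.2): both("probe","orange",lambda x,y,w:block(x,y,w,111,161),[465,-256,yw],(188,165),(250,449),w=25)
i=np.hstack([cv2.resize(p["pixels"][r-50:r+50,c-50:c+50],(390,390),interpolation=cv2.INTER_CUBIC) for p,r,c in((a,215,273),(b,209,354))])
cv2.imwrite("pics/c1.png",i[...,::-1])
E
python3 m.py
```

```text
stopper 322 201 both (array([552.34, -71.16]), np.float64(0.378)) scene (array([553.87, -71.11]), np.float64(0.173)) top (array([552.93, -70.28]), np.float64(0.196))
slotblue 419 404 both (array([611.38, 312.67]), np.float64(0.4)) scene (array([609.99, 313.49]), np.float64(0.18)) top (array([614.15, 312.32]), np.float64(0.214))
slotyellow 326 423 both (array([444.03, 282.75]), np.float64(0.388)) scene (array([441.57, 284.39]), np.float64(0.167)) top (array([444.42, 279.98]), np.float64(0.219))
probe 496 406 both (array([ 4.6564e+02, -2.5407e+02, -8.0000e-02]), np.float64(0.268)) scene (array([ 4.6257e+02, -2.5402e+02, -7.0000e-02]), np.float64(0.09)) top (array([ 4.643e+02, -2.544e+02, -3.000e-02]), np.float64(0.172))
probe 496 406 both (array([ 462.86, -252.01,    1.51]), np.float64(1.169)) scene (array([ 463.  , -252.68,    1.54]), np.float64(0.593)) top (array([ 464.33, -254.5 ,    0.  ]), np.float64(0.172))
```

View pics/c1.png

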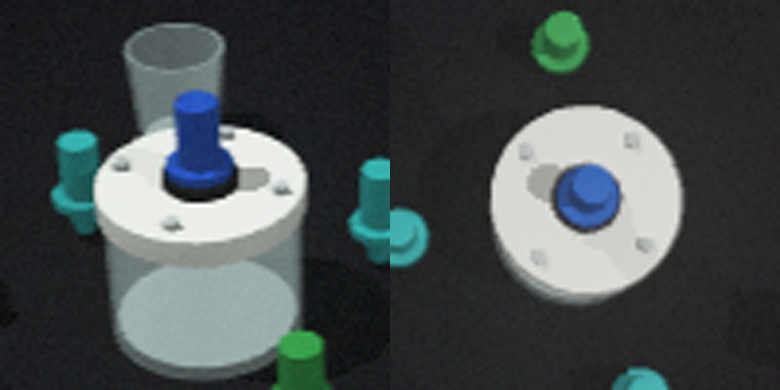

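The crop confirms the choice: the dark-blue stopper stands in the black collar (left crop (195,150), right crop (590,190)), and the turquoise and green ones are loose on the bench.

```bash
cat > d.py <<'E'
import sys; from h import *; from scipy.spatial.transform import Rotation as R
s=env.state();T=np.array([float(v) for v in sys.argv[1:4]]);yw=float(sys.argv[4]) if len(sys.argv)>4 else np.pi
M=R.from_euler("xyz",s["tcp_rot"]).as_matrix()
print("t",round(s["t"],2),"pos",np.round(s["eef_pos"],1),"rot",np.round(s["tcp_rot"],3),"open",round(s["opening"],3),"grip",round(s["grip_force"],1),"F",np.round(s["ft_force"],1))
dy=(s["tcp_rot"][2]-yw+np.pi)%(2*np.pi)-np.pi
print("units",(M.T@(T-s["eef_pos"])/60).round(3),"turn",round(np.degrees(dy)/5,2))
E
python3 -m inch '[[[0,0,0],-0.97,-1],[[0,0,0],-0.97,-1],[[0,0,0],-0.97,-1],[[0,0,0],-0.96,-1],[[-0.46,-0.88,0],0,-1],[[-0.46,-0.88,0],0,-1],[[-0.46,-0.88,0],0,-1],[[-0.46,-0.88,0],0,-1],[[-0.46,-0.88,0],0,-1],[[-0.46,-0.88,0],0,-1]]'; python3 d.py 552.6 -70.8 180
```

```text
t: 2.65
eef_pos: [373.4, 271.2, 214.9]
tcp_rot: [3.141, 0.001, -3.141]
ft_force: [0.7, -0.1, 0.5]
opening: 1.001
grip_force: 0.0
t 2.65 pos [373.4 271.2 214.9] rot [ 3.141e+00  1.000e-03 -3.141e+00] open 1.001 grip 0.0 F [ 0.7 -0.1  0.5]
units [-2.985 -5.702  0.581] turn 0.0
```

```bash
python3 -m inch '[[[-0.46,-0.88,0],0,-1],[[-0.46,-0.88,0],0,-1],[[-0.46,-0.88,0],0,-1],[[-0.46,-0.88,0],0,-1],[[-0.46,-0.88,0],0,-1],[[-0.46,-0.88,0],0,-1],[[-0.22,-0.42,0.3],0,-1],[[0,0,0.28],0,-1],[[0,0,0],0,-1],[[0,0,0],0,-1]]'; python3 d.py 552.6 -70.8 106
```

```text
t: 3.9
eef_pos: [551.7, -68.9, 180.5]
tcp_rot: [-3.142, 0.001, -3.141]
ft_force: [0.2, 0.6, 0.0]
opening: 1.0
grip_force: 0.0
t 3.9 pos [551.7 -68.9 180.5] rot [-3.142e+00  1.000e-03 -3.141e+00] open 1.0 grip 0.0 F [0.2 0.6 0. ]
units [-0.015 -0.032  1.242] turn 0.0
```

```bash
python3 -m inch '[[[-0.02,-0.03,0.4],0,-1],[[0,0,0.4],0,-1],[[0,0,0.3],0,-1],[[0,0,0.14],0,-1],[[0,0,0],0,1],[[0,0,0],0,1],[[0,0,0],0,1],[[0,0,0],0,1],[[0,0,0],0,1],[[0,0,0],0,1]]'; python3 d.py 552.6 -70.8 106
```

```text
t: 5.15
eef_pos: [552.7, -70.9, 105.4]
tcp_rot: [3.142, 0.0, 3.141]
ft_force: [0.2, -0.7, -0.8]
opening: 0.424
grip_force: 0.0
t 5.15 pos [552.7 -70.9 105.4] rot [3.142 0.    3.141] open 0.424 grip 0.0 F [ 0.2 -0.7 -0.8]
units [ 0.001  0.002 -0.009] turn -0.0
```

```bash
python3 -m inch '[[[0,0,0],0,1],[[0,0,0],0,1],[[0,0,0],0,1],[[0,0,0],0,1],[[0,0,0],0,1],[[0,0,0],0,1],[[0,0,-0.2],0,1],[[0,0,-0.3],0,1],[[0,0,-0.5],0,1],[[0,0,-0.5],0,1]]'; python3 d.py 612 313 170
```

```text
t: 6.4
eef_pos: [552.6, -70.9, 197.1]
tcp_rot: [-3.142, 0.0, 3.141]
ft_force: [-0.6, 0.8, -0.7]
opening: 0.225
grip_force: 30.0
t 6.4 pos [552.6 -70.9 197.1] rot [-3.142  0.     3.141] open 0.225 grip 30.0 F [-0.6  0.8 -0.7]
units [-0.989  6.399  0.452] turn -0.0
```

```bash
python3 -m inch '[[[-0.12,0.8,0],0,1],[[-0.12,0.8,0],0,1],[[-0.12,0.8,0],0,1],[[-0.12,0.8,0],0,1],[[-0.12,0.8,0.2],0,1],[[-0.13,0.8,0.3],0,1],[[-0.13,0.8,0.4],0,1],[[-0.13,0.8,0.4],0,1],[[0,0,0],0,1],[[0,0,0],0,1]]'; python3 d.py 612 313 60
cat > m2.py <<'E'
from h import *
a=eyes.read_camera("scene");b=eyes.read_camera("top")
s=env.state();z=s["eef_pos"][2]-31
g=lambda n,p:[(np.round(x["centre"],1).tolist(),round(x["score"],2)) for x in eyes.spot_point(n,p)[:2]]
for n in("guide_mouth","slot_blue","stopper_blue"):
    print(n,g(n,a),g(n,b))
save(a,"s2.png",(130,280,370,520),4)
# cover: white mask in each view
for p,c,nm in((a,(215,273),"scene"),(b,(209,354),"top")):
    h=cv2.cvtColor(p["pixels"],cv2.COLOR_RGB2HSV);m=cv2.inRange(h,(0,0,135),(180,60,255));o=np.zeros_like(m)
    r,k=c;o[r-35:r+35,k-40:k+40]=m[r-35:r+35,k-40:k+40]
    o=cv2.morphologyEx(o,cv2.MORPH_OPEN,np.ones((3,3)))
    cs=max(cv2.findContours(o,cv2.RETR_EXTERNAL,cv2.CHAIN_APPROX_NONE)[0],key=cv2.contourArea);o[:]=0
    cv2.drawContours(o,[cs],-1,255,-1)
    print(nm,(o>0).sum(),fit([(p,o)],lambda x,y,R:rings(x,y,[(89,89,R*50)]),[552,-71,1.]),fit([(p,o)],lambda x,y,R:rings(x,y,[(79,89,R*50)]),[552,-71,1.]))
E
python3 m2.py
```

```text
t: 7.65
eef_pos: [612.1, 312.9, 118.1]
tcp_rot: [-3.142, 0.0, -3.141]
ft_force: [0.2, -0.6, -0.1]
opening: 0.221
grip_force: 30.0
t 7.65 pos [612.1 312.9 118.1] rot [-3.142  0.    -3.141] open 0.221 grip 30.0 F [ 0.2 -0.6 -0.1]
units [0.002 0.001 0.968] turn 0.0
guide_mouth [([208.1, 271.2], 0.74)] [([259.8, 196.1], 0.62), ([209.5, 353.4], 0.56)]
slot_blue [([216.3, 444.3], 0.84)] [([188.9, 190.2], 0.52)]
stopper_blue [([275.0, 300.7], 0.88), ([220.5, 244.1], 0.72)] [([222.2, 307.4], 0.66), ([178.4, 175.3], 0.56)]
scene 2362 (array([563.99, -74.91,   1.14]), np.float64(0.383)) (array([557.05, -72.52,   1.05]), np.float64(0.341))
top 1897 (array([552.59, -70.43,   1.03]), np.float64(0.021)) (array([552.91, -70.56,   1.03]), np.float64(0.019))
```

View pics/s2.png

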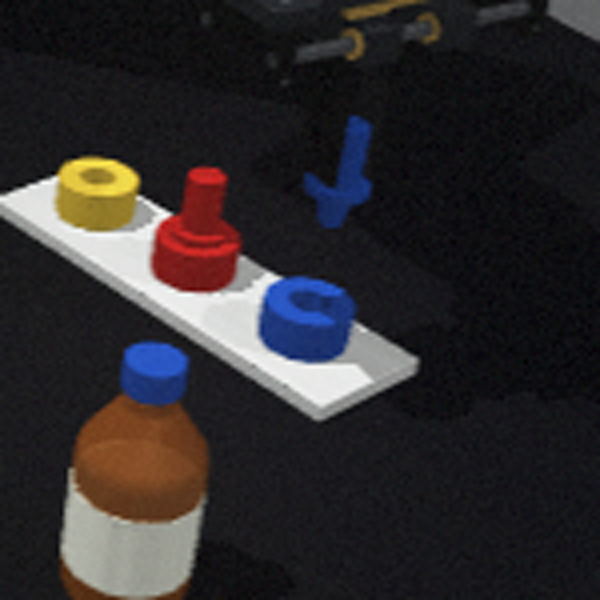

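The crop shows the held stopper (flange at crop (338,190), stem end (331,222)) above the blue ring (306,300), with the red stopper next to it. I'll compare this with the expected projection.

```bash
python3 - <<'E'
from h import *
a=eyes.read_camera("scene");b=eyes.read_camera("top")
cr=lambda q:[round((q[0]-130)*4),round((q[1]-370)*4)]
for z in(38,87,107,112,147):print(z,cr(proj(a,[612,313,z])))
A=cmask(a,"blue",(212,446),w=14);B=cmask(b,"blue",(187,188),w=20)
# held stopper pixels (upper blob)
U=cmask(a,"blue",(172,455),w=18)
print("held",(U>0).sum(),"stem bottom rows",[(r,np.where(U[r])[0].min(),np.where(U[r])[0].max()) for r in range(155,192) if U[r].any()])
m=sil(a,rings(612,313,[(87+14,87+20,9),(107,112,17),(112,147,11)]))
print([(r,np.where(m[r]>127)[0].min(),np.where(m[r]>127)[0].max()) for r in range(150,195) if (m[r]>127).any()])
C=cmask(a,"blue",(209,446),w=11)
h=lambda x,y:rings(x,y,[(12,38,25)])
m=sil(a,h(612,313));d=cv2.inRange(cv2.cvtColor(a["pixels"],cv2.COLOR_RGB2HSV),(108,110,40),(130,255,255))
for r in range(198,222): print(r,np.where(d[r,425:470])[0][[0,-1]]+425 if d[r,425:470].any() else"",np.where(m[r]>127)[0][[0,-1]] if (m[r]>127).any() else "")
E
```

```text
38 [298, 311]
87 [221, 327]
107 [189, 334]
112 [181, 336]
147 [122, 348]
held 254 stem bottom rows [(159, np.int64(457), np.int64(459)), (160, np.int64(457), np.int64(461)), (161, np.int64(457), np.int64(462)), (162, np.int64(456), np.int64(462)), (163, np.int64(456), np.int64(462)), (164, np.int64(456), np.int64(462)), (165, np.int64(456), np.int64(462)), (166, np.int64(455), np.int64(462)), (167, np.int64(455), np.int64(461)), (168, np.int64(455), np.int64(461)), (169, np.int64(455), np.int64(461)), (170, np.int64(455), np.int64(461)), (171, np.int64(454), np.int64(460)), (172, np.int64(454), np.int64(460)), (173, np.int64(446), np.int64(460)), (174, np.int64(446), np.int64(461)), (175, np.int64(446), np.int64(462)), (176, np.int64(446), np.int64(462)), (177, np.int64(446), np.int64(462)), (178, np.int64(446), np.int64(462)), (179, np.int64(448), np.int64(462)), (180, np.int64(449), np.int64(461)), (181, np.int64(449), np.int64(458)), (182, np.int64(449), np.int64(457)), (183, np.int64(449), np.int64(456)), (184, np.int64(449), np.int64(456)), (185, np.int64(449), np.int64(455)), (
[... 856 characters left out ...]
 np.int64(447), np.int64(462)), (180, np.int64(448), np.int64(461)), (181, np.int64(450), np.int64(460)), (182, np.int64(451), np.int64(457))]
198  [442 448]
199 [441 449] [439 452]
200 [439 451] [438 454]
201 [438 454] [437 456]
202 [437 456] [436 457]
203 [437 456] [436 458]
204 [436 458] [436 459]
205 [436 458] [436 459]
206 [436 459] [435 460]
207 [436 459] [435 459]
208 [435 458] [435 459]
209 [435 458] [435 459]
210 [435 457] [435 459]
211 [435 457] [434 459]
212 [435 456] [434 458]
213 [435 456] [434 458]
214 [435 456] [435 458]
215 [436 456] [435 458]
216 [437 455] [436 457]
217 [438 455] [437 457]
218 [440 454] [438 457]
219 [442 453] [440 456]
220 [447 447] [442 454]
221  [447 450]
```

```bash
python3 -m inch '[[[0,-0.015,0.2],0,1],[[0,0,0.2],0,1],[[0,0,0.15],0,1],[[0,0,0.1],0,1],[[0,0,0.1],0,1],[[0,0,0.1],0,1],[[0,0,0.1],0,1],[[0,0,0.08],0,1],[[0,0,0],0,1],[[0,0,0],0,1]]'; python3 d.py 612 313 49
```

```text
t: 9.4
eef_pos: [612.2, 312.2, 55.8]
tcp_rot: [3.141, 0.0, 3.142]
ft_force: [-0.0, 0.0, -0.2]
opening: 0.223
grip_force: 30.0
t 9.4 pos [612.2 312.2  55.8] rot [3.141 0.    3.142] open 0.223 grip 30.0 F [-0.   0.  -0.2]
units [0.004 0.013 0.114] turn -0.0
```

```bash
python3 -m inch '[[[0,0,0.05],0,1],[[0,0,0.045],0,1],[[0,0,0],0,1],[[0,0,0],0,0],[[0,0,0],0,0],[[0,0,0],0,0],[[0,0,0],0,0],[[0,0,0],0,0],[[0,0,-0.3],0,0],[[0,0,-0.4],0,0]]'; python3 d.py 612 313 49
```

```text
t: 10.65
eef_pos: [612.1, 312.2, 93.1]
tcp_rot: [-3.142, -0.0, 3.142]
ft_force: [0.8, 1.2, 0.4]
opening: 0.502
grip_force: 0.0
t 10.65 pos [612.1 312.2  93.1] rot [-3.142 -0.     3.142] open 0.502 grip 0.0 F [0.8 1.2 0.4]
units [0.001 0.014 0.735] turn -0.0
```

```bash
python3 -m inch '[[[0,0,-0.8],0,0],[[0,0,-0.9],0,0],[[0.1,-0.5,-0.4],0,-0.4],[[0.24,-0.93,0],0,-0.4],[[0.24,-0.93,0],0,-0.4],[[0.24,-0.93,0],0,-0.4],[[0.24,-0.93,0],0,-0.4],[[0.24,-0.93,0],0,-0.4],[[0,0,0],0,-0.4],[[0,0,0],0,-0.4]]'; python3 d.py 464.5 -254.3 210
cat > m3.py <<'E'
from h import *
a=eyes.read_camera("scene");b=eyes.read_camera("top")
i=np.hstack([cv2.resize(p["pixels"][r-30:r+30,c-30:c+30],(390,390),interpolation=cv2.INTER_CUBIC) for p,r,c in((a,205,446),(b,187,188))])
cv2.imwrite("pics/c3.png",i[...,::-1])
A=cmask(a,"orange",(188,165),w=25);B=cmask(b,"orange",(250,449),w=25)
for z in(0,):
  f=lambda x,y,w:block(x,y,w,111,161)
  print("probe",fit([(a,A),(b,B)],f,[464,-254,-.05]),fit([(b,B)],f,[464,-254,-.2]),fit([(a,A)],f,[464,-254,-.2]))
h=cv2.cvtColor(b["pixels"],cv2.COLOR_RGB2HSV)
B=cmask(b,"blue",(187,188),w=25);print((B>0).sum())
m=cv2.inRange(h,(0,0,135),(180,60,255));o=np.zeros_like(m);o[174:244,314:394]=m[174:244,314:394]
cs=max(cv2.findContours(o,cv2.RETR_EXTERNAL,cv2.CHAIN_APPROX_NONE)[0],key=cv2.contourArea);o[:]=0;cv2.drawContours(o,[cs],-1,255,-1)
print("cover",fit([(b,o)],lambda x,y,R:rings(x,y,[(89,89,R*50)]),[552,-71,1.]))
E
python3 m3.py
```

```text
t: 11.9
eef_pos: [534.3, 3.3, 218.9]
tcp_rot: [3.141, 0.001, 3.141]
ft_force: [-0.1, 0.3, 0.2]
opening: 0.702
grip_force: 0.0
t 11.9 pos [534.3   3.3 218.9] rot [3.141e+00 1.000e-03 3.141e+00] open 0.702 grip 0.0 F [-0.1  0.3  0.2]
units [ 1.16  -4.294  0.146] turn -0.01
probe (array([ 4.6475e+02, -2.5411e+02, -8.0000e-02]), np.float64(0.256)) (array([ 4.6550e+02, -2.5427e+02, -4.0000e-02]), np.float64(0.164)) (array([ 4.6193e+02, -2.5411e+02, -8.0000e-02]), np.float64(0.088))
414
cover (array([554., -67.,   0.]), np.float64(1.001))
```

View pics/c3.png

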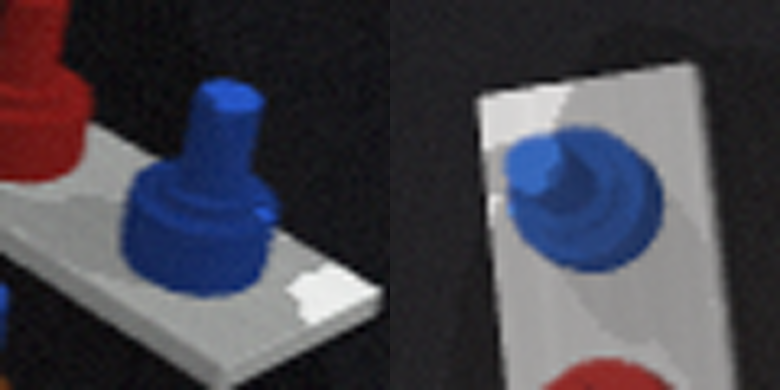

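The stopper sits home in the blue ring: flange flush and upright at left crop (200,190), right crop (545,180). Now the probe.

```bash
python3 -m inch '[[[0.23,-0.86,0],0,-0.4],[[0.23,-0.86,0],0,-0.4],[[0.23,-0.86,0],0,-0.4],[[0.23,-0.86,0],0,-0.4],[[0.23,-0.86,0],0,-0.4],[[0,0,0],0.7,-0.4],[[0,0,0],0,-0.4],[[0,0,0],0,-0.4],[[0,0,0],0,-0.4],[[0,0,0],0,-0.4]]'; python3 d.py 464.5 -254.3 122 3.08
```

```text
t: 13.25
eef_pos: [465.3, -254.4, 218.0]
tcp_rot: [3.142, 0.0, 3.082]
ft_force: [-0.2, 0.1, -0.1]
opening: 0.7
grip_force: 0.0
t 13.25 pos [ 465.3 -254.4  218. ] rot [3.142 0.    3.082] open 0.7 grip 0.0 F [-0.2  0.1 -0.1]
units [ 0.014 -0.     1.599] turn 0.02
```

```bash
python3 -m inch '[[[0.01,0,0.5],0,-0.4],[[0,0,0.5],0,-0.4],[[0,0,0.4],0,-0.4],[[0,0,0.2],0,-0.4],[[0,0,0],0,1],[[0,0,0],0,1],[[0,0,0],0,1],[[0,0,0],0,1],[[0,0,0],0,1],[[0,0,0],0,1]]'; python3 d.py 464.5 -254.3 122 3.08
```

```text
t: 14.5
eef_pos: [464.6, -254.8, 122.2]
tcp_rot: [-3.141, 0.0, 3.08]
ft_force: [-1.5, 0.0, 4.6]
opening: 0.252
grip_force: 29.9
t 14.5 pos [ 464.6 -254.8  122.2] rot [-3.141  0.     3.08 ] open 0.252 grip 29.9 F [-1.5  0.   4.6]
units [0.002 0.009 0.003] turn 0.0
```

```bash
python3 -m inch '[[[0,0,0],0,1],[[0,0,0],0,1],[[0,0,-0.2],0,1],[[0,0,-0.3],0,1],[[0,0,-0.4],0,1],[[0,0,-0.5],0,1],[[0,0,-0.4],0,1],[[0,0,-0.2],0,1],[[0,0,0],0,1],[[0,0,0],0,1]]'; python3 d.py 552.7 -70.7 250
```

```text
t: 15.75
eef_pos: [464.1, -254.6, 241.1]
tcp_rot: [3.141, -0.001, 3.08]
ft_force: [0.1, 0.2, -2.1]
opening: 0.25
grip_force: 29.8
t 15.75 pos [ 464.1 -254.6  241.1] rot [ 3.141e+00 -1.000e-03  3.080e+00] open 0.25 grip 29.8 F [ 0.1  0.2 -2.1]
units [-1.286  3.149 -0.148] turn -0.7
```

```bash
python3 -m inch '[[[-0.08,0.2,0],0,1],[[-0.2,0.5,0],0,1],[[-0.24,0.6,0],0,1],[[-0.24,0.6,0],0,1],[[-0.22,0.55,0],0,1],[[-0.16,0.4,0],0,1],[[-0.1,0.2,0],0,1],[[-0.04,0.1,0],0,1],[[0,0,0],0,1],[[0,0,0],0,1]]'; python3 d.py 552.7 -70.7 241
cat > m4.py <<'E'
from h import *
import sys
a=eyes.read_camera("scene");b=eyes.read_camera("top")
s=env.state();e=s["eef_pos"];tip=e[2]-107.2
g=lambda n,p:[(np.round(x["centre"],1).tolist(),round(x["score"],2)) for x in eyes.spot_point(n,p)[:2]]
for n in("guide_mouth","probe_tip","probe_band"):print(n,g(n,a),g(n,b))
print("expect mouth",proj(a,[552.7,-70.7,95]),"tip",proj(a,[e[0],e[1],tip]),"band",proj(a,[e[0],e[1],tip+60]),"mm/px",np.round(np.array(proj(a,[e[0],e[1]+10,100]))-proj(a,[e[0],e[1],100]),1))
save(a,sys.argv[1],(120,270,200,350),4)
E
python3 m4.py s4.png
```

```text
t: 17.0
eef_pos: [552.4, -71.5, 241.9]
tcp_rot: [-3.142, -0.0, 3.08]
ft_force: [-0.1, -0.8, -0.8]
opening: 0.249
grip_force: 29.8
t 17.0 pos [552.4 -71.5 241.9] rot [-3.142 -0.     3.08 ] open 0.249 grip 29.8 F [-0.1 -0.8 -0.8]
units [-0.004  0.013  0.015] turn -0.71
guide_mouth [([207.8, 274.3], 0.6)] []
probe_tip [([187.5, 272.4], 0.89)] []
probe_band [([162.6, 270.5], 0.9)] [([226.1, 192.9], 0.61)]
expect mouth [np.float64(207.9), np.float64(274.0)] tip [np.float64(190.3), np.float64(272.5)] band [np.float64(162.0), np.float64(270.9)] mm/px [-1.1  4.9]
```

View pics/s4.png

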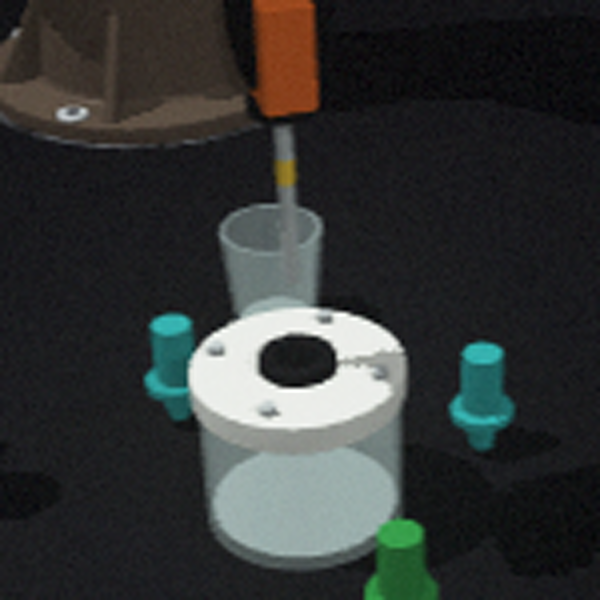

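Scene crop: band at (174,286) and rod axis heading for the collar at (355,297), both matching prediction to about 1 px. I'll descend to just above the collar and recheck.

```bash
python3 -m inch '[[[0,0.01,0.1],0,1],[[0,0,0.1],0,1],[[0,0,0.1],0,1],[[0,0,0.1],0,1],[[0,0,0.1],0,1],[[0,0,0],0,1],[[0,0,0],0,1],[[0,0,0],0,1],[[0,0,0],0,1],[[0,0,0],0,1]]'; sed -i 's/(120,270,200,350),4/(150,225,235,310),8/' m4.py; cat >> m4.py <<'E'
h=cv2.cvtColor(a["pixels"],cv2.COLOR_RGB2HSV)[140:230,262:285];m=cv2.inRange(h,(18,90,60),(35,255,255))
r,c=np.nonzero(m);print("band px",r.mean()+140,c.mean()+262,len(r),r.min()+140,r.max()+140)
E
python3 m4.py s5.png; python3 d.py 552.7 -70.7 142
```

```text
t: 18.65
eef_pos: [552.7, -70.2, 212.0]
tcp_rot: [3.142, 0.0, 3.08]
ft_force: [0.3, 0.5, -1.9]
opening: 0.255
grip_force: 29.8
guide_mouth [([208.0, 273.3], 0.55)] [([143.3, 275.5], 0.15)]
probe_tip [([203.2, 273.1], 0.84)] []
probe_band [([176.5, 272.5], 0.82)] [([224.9, 192.5], 0.59), ([186.9, 187.5], 0.48)]
expect mouth [np.float64(207.9), np.float64(274.0)] tip [np.float64(203.6), np.float64(274.0)] band [np.float64(176.4), np.float64(272.4)] mm/px [-1.1  4.9]
band px 177.1153846153846 272.3076923076923 26 174 180
t 19.05 pos [552.7 -70.2 211.9] rot [ 3.142 -0.     3.08 ] open 0.25 grip 29.8 F [-0.  -0.1 -1.3]
units [-1.000e-03 -8.000e-03  1.165e+00] turn -0.7
```

View pics/s5.png

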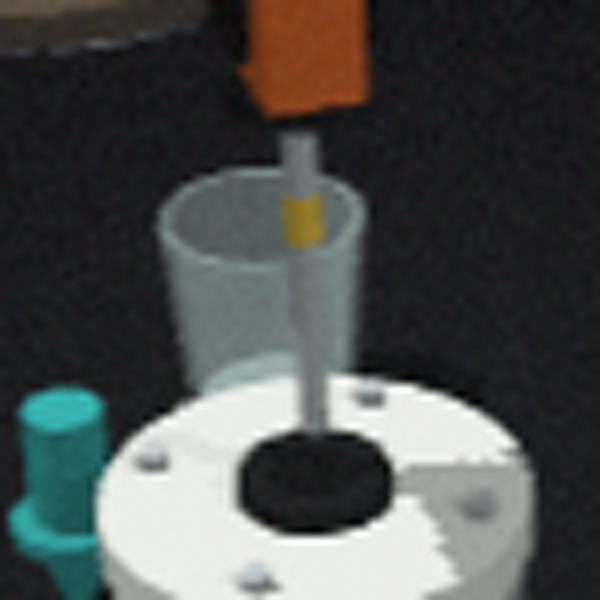

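Rod tip at crop (433,315) lines up with the collar centre column 316 and is at the expected height. Lowering now.

```bash
python3 -m inch '[[[0,-0.008,0.1],0,1],[[0,0,0.14],0,1],[[0,0,0.15],0,1],[[0,0,0.15],0,1],[[0,0,0.15],0,1],[[0,0,0.15],0,1],[[0,0,0.15],0,1],[[0,0,0.1],0,1],[[0,0,0.07],0,1],[[0,0,0],0,1]]'; python3 -m inch '[[[0,0,0],0,1],[[0,0,0],0,1],[[0,0,0],0,1],[[0,0,0],0,1],[[0,0,0],0,1],[[0,0,0],0,1],[[0,0,0],0,1],[[0,0,0],0,1],[[0,0,0],0,1],[[0,0,0],0,1]]';  python3 m4.py s6.png; python3 d.py 552.7 -70.7 142
```

```text
t: 20.3
eef_pos: [552.6, -70.7, 142.1]
tcp_rot: [3.141, -0.0, 3.08]
ft_force: [-0.7, -0.1, -1.5]
opening: 0.249
grip_force: 29.8
t: 21.55
eef_pos: [552.7, -70.7, 142.3]
tcp_rot: [3.142, 0.0, 3.08]
ft_force: [0.5, -0.3, -1.3]
opening: 0.251
grip_force: 29.8
guide_mouth [([207.0, 272.7], 0.86)] []
probe_tip [] []
probe_band [([208.7, 276.3], 0.65)] [([262.6, 194.4], 0.63)]
expect mouth [np.float64(207.9), np.float64(274.0)] tip [np.float64(232.6), np.float64(275.4)] band [np.float64(207.8), np.float64(273.9)] mm/px [-1.1  4.9]
band px 167.01234567901236 272.2098765432099 81 140 211
t 21.95 pos [552.7 -70.7 142.3] rot [3.142 0.    3.08 ] open 0.255 grip 29.8 F [ 0.6 -0.2  0. ]
units [-0.     0.     0.005] turn -0.7
```

View pics/s6.png

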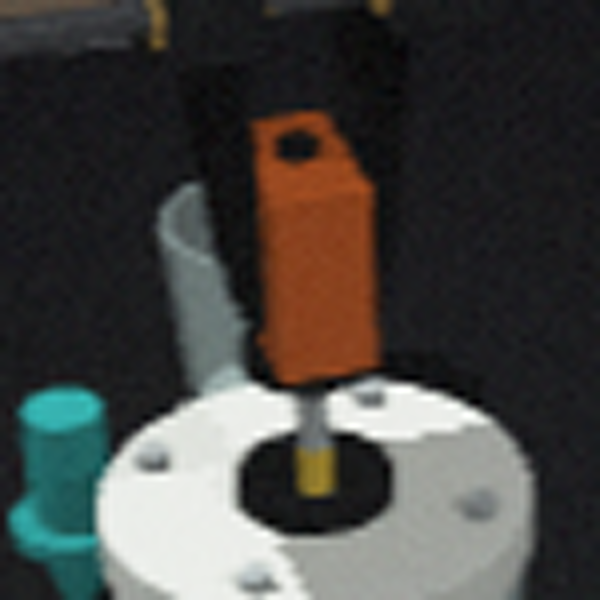

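The band spans rows 450–497 at column 316, which is the collar centre column, and its top edge is where it should be when the mid-band is level with the collar. There is no contact force. Handing in.

```bash
python3 -c "
from cell import env
print(env.job_done())"
```

```text
the job is handed in; nothing more can be done
None
```

I handed the job in at about 22 s, with the blue stopper home in its blue slot and the probe held still in the guide hole, yellow band level with the collar top and centred; the hand-in returned no verdict, so the pass is unconfirmed.

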